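Load a forming block and start its clamp screw

TASK

Seat the aluminium forming block, the one with a lower step at one end, flat and fully home in the rectangular pocket of the steel nest, its step toward the clamp knob. Then push the sprung captive clamp knob down first and, keeping it down, turn it clockwise, as seen from above, to its stop, so that its finger lies over the step and the knob stays down when you let go. Do not knock over the glue bottle.

Things in the scene. Friction and masses are not known exactly. Their poses are not given: they have to be found in the camera images.
- forming_block: Loose bare aluminium block, 64 long (own x) x 40 wide (own y) x 30 mm high, 180 g. Origin: centre of its underside, z up. Tall part x = -32 to +12 mm, 30 mm high, with a groove 14 mm wide, 8 mm deep along x in its top; from x = +12 to +32 mm a plain step 18 mm high. Grasp it across its 40 mm width by the tall part, about x = -6 mm. Upright on the table at start.
- nest: Fixed steel nest plate, 140 x 76 mm, 20 mm thick, lying on the table. Origin: at table height, below the pocket's centre. The plate spans own x = -48 to +92 mm, y = -38 to +38 mm. The clamp knob's axis stands at own x = +62 mm, y = 0.
- pocket (a point): Centre of the floor of the nest's pocket, 10 mm above the table; axes as the nest's. Pocket 67 mm along x, 43 mm along y (1.5 mm play all round the block), 10 mm deep, 2 mm chamfer at its mouth. A seated block stands 20 mm (its step 8 mm) above the plate. The block belongs in it with its own x along the nest's +x: step on the knob's side.
- knob_grip (a point): Point on the clamp knob's vertical axis, in its black grip bar, at the TCP height for gripping from above: 66 mm above the table with the knob up. The bar is 38 mm long along this point's x and 12 mm thick along its y; its top is 12 mm above this point. It stands on a dark steel hub 36 mm across, whose top is 21 mm below this point. The point turns and sinks with the knob.
- finger_tip (a point): Underside of the outer end of the dark steel finger on the knob's hub (46 mm from the knob's axis, 12 mm wide, 8 mm thick), 35 mm above the table with the knob up. Parked it points along the nest's -y; clamped it lies over the block's step. Turns and sinks with the knob.
- clamp_stem (a joint): Push travel of the knob in m: 0 = up (held there by a spring, 4 N), 0.0065 = bottomed (about 9 N). The knob can turn beyond about 0.3 rad only while it is pushed down at least 0.005; once turned, the thread catches and keeps it about 0.005 down.
- clamp_knob (a joint): Turn of the knob in rad, growing clockwise from above: 0 = parked, finger along the nest's -y; 1.4 = stop, finger pointing over the pocket along the nest's -x. Starts at 0 to 0.2.
- bench_block: Bystander: plain square steel bench block, 60 x 60 x 19 mm, flat on the table. Origin: centre of its underside.
- glue_bottle: Bystander: upright white glue bottle with a green cap, 44 mm in diameter, 130 mm high. Origin: centre of its base, z up.
- step (a point): Centre of the top of the block's step: own x = +22 mm, y = 0, 18 mm above the block's underside.
Things that resemble listed ones, but are neither listed nor needed, are in the scene too. Several things have the shape of the forming_block; the one meant has the colours described above.

How it is judged:
On the way, in this order (a step that is already met when the one before it is completed fails the run):
1. the forming block is seated flat and square in the pocket, step toward the knob, the knob not yet pushed or turned (horizontal distance between forming_block and pocket below 0.0025 m and z of forming_block in the frame of pocket between -0.002 and 0.002 m and angle between forming_block's own z axis and vertical below 0.05 rad and angle between the x axis of forming_block and the x axis of nest, either way round below 0.06 rad and value of joint clamp_stem below 0.002 m and value of joint clamp_knob below 0.45 rad and x of step in the frame of pocket above 0.015 m), for 0.2 s.
2. the clamp knob is pushed down before it is turned (value of joint clamp_stem above 0.004 m and value of joint clamp_knob below 0.5 rad), for 0.1 s.
At the end, for the whole second after the job is handed in: The forming block rests in the pocket: within 2.5 mm of its centre, within 2 mm of its floor, level to 0.05 rad and square to 0.06 rad, at rest; the knob is turned past 1.2 rad (finger over the step) and stays at least 4.2 mm down by itself. The step is on the knob's side (horizontal distance between forming_block and pocket below 0.0025 m and z of forming_block in the frame of pocket between -0.002 and 0.002 m and angle between forming_block's own z axis and vertical below 0.05 rad and angle between the x axis of forming_block and the x axis of nest, either way round below 0.06 rad and value of joint clamp_stem above 0.0042 m and value of joint clamp_knob above 1.2 rad and linear speed of forming_block below 0.01 m/s and x of step in the frame of pocket above 0.015 m); the robot touches nothing.
It fails at once if the glue bottle is knocked over (angle between glue_bottle's own z axis and vertical above 0.5 rad).
It also fails if it takes over 54 s, if anything falls off the work surface, if the arm or the gripper's body presses on something with over 40 N, if the wrist force passes 120 N, or if a joint passes its speed limit or range.

ROBOT

A 6-joint arm with a two-finger parallel gripper is mounted at the origin on the work surface. World frame = base frame: x ahead of the robot, y to its left, z up, the work surface at z = 0. Lengths are in m, angles in rad, forces in N, time in s.
With the tool pointing down it reaches from about 0.25 to 0.775 m from the base axis. Payload 8.9 kg.
Tool frame: the origin (TCP) lies between the finger pads, 19 mm behind the fingertips; this is the grasp point; z points along the fingers, y is the line along which they close (so a half turn about z gives the same grasp; the last joint's range is limited). The gripper opens to 85 mm and grips with 20 to 120 N. Pads are 22 mm wide; open, the fingers measure 114 mm over their backs; the gripper's body (76 mm by 85 mm) begins 54 mm behind the grasp point. The pads swing forward as they close: fully open they stand 13 mm farther back than shut.
Start: joints at [1.037, 0.291, -0.153, 1.127, 0, 1.431], TCP at [0.202, 0.485, 0.25] pointing down, gripper open.
Joint ranges: [-2.52, 2.52], [-0.91, 1.74], [-1.3, 1.37], [-1.96, 2.02], [-1.52, 1.47], [-3.14, 3.14]. Speed limits (rad/s): [2.22, 2.22, 2.79, 3.14, 3.14, 3.14].

INTERFACE

Orientations are given as a unit quaternion [x, y, z, w].
In Python, from plant import env gives the robot as it stands.
- The arm moves only by the tool step_arm, never from a script. Its arguments are lists of equal length, an entry for each row: "offset": the shift along the tool's x, y, z in mm, a list of three; "rotation": the turn, a rotation vector about the tool's x, y, z in degrees, a list of three; "fingers": the opening, from 0 (shut) to 1 (fully open). In form: {"offset": [[dx, dy, dz], ...], "rotation": [[rx, ry, rz], ...], "fingers": [fingers, ...]}. A call has 1 to 8 rows; each row is the pose to reach, as a shift and turn from the pose commanded when the call began, along the tool's axes at that moment; what a row does not reach only later rows make up. A row lasts 1/12 s, in which the tool goes at most 41.7 mm and 7.16 degrees, less where a joint would pass 70% of its speed; a pose out of reach is approached as far as the arm can. A call with a gripper value outside its range is refused whole. The fingers move at their own pace and stop on an object; "grip_force" is the grip in N (left out, the last holds). Time passes only in rows, so rows that repeat a pose let the fingers close. It gives the time, the measured TCP pose, the force, the opening and the grip force at its end, in the units of the state.
- env.observe(): the state, without advancing time (a new reading comes with each control period).
- env.read_camera(name): name is "scene" or "top" or "wrist"; returns a dict with "img" (480x640x3 uint8, red, green, blue), "fx", "fy", "cx", "cy" (pixels), "dist_coeffs" ([k1, k2, p1, p2, k3] as OpenCV has them; the pictures are not rectified), "R" (3x3) and "t" (3): a world point X has camera coordinates R X + t; the wrist camera has in their place "T_tool_cam" (4x4, takes a point from camera to tool coordinates, whose origin is the TCP and whose axes are the flange's). Camera axes: x right, y down, z forward; pixel columns grow to the right and rows downward; lengths in m; the calibration is good to about 2 mm. A picture is of the moment at which its call begins: read the wrist's pose just before it. There is no depth.
- env.sign_off(): hands the job in; it is judged then, once.
The state is a dict: "time": time; "joint_pos": joint angles; "qvel": joint speeds; "joint_efforts": joint torques, N m; "ee_pos": TCP position; "ee_rot": TCP orientation; "wrist_force": force on the tool from outside, world axes, zero at the start; "wrist_torque": the same for the moment, N m; "grip_width": finger opening in m; "finger_force": force on a finger pad.
Only numpy, scipy, OpenCV 4.12 (cv2) and the standard library are available. Lean on these libraries where they do the work, as an engineer would, in place of code of your own. Each camera call takes 0.05 s, during which the arm holds its last target. There are 200 camera calls.

## Working session

There is one attempt and no reset: what is moved stays moved. The work goes in short steps, Python scripts to look and compute and a tool call to move; the robot and the scene stay as the last step left them, time stands still between calls to the robot, and variables do not carry over. Pictures are saved under pics/ and viewed, at most 10 in all, crops included, and the job is handed in when it is done.

Besides the shell and the picture viewer there is one more tool, called after ">>>" as a command line: name --argument value ..., lists and objects as JSON in quotes. step_arm: Moves the arm, as the interface text tells. Its arguments: {"type":"object","properties":{"offset":{"type":"array"},"rotation":{"type":"array"},"fingers":{"type":"array"},"grip_force":{"type":"number"}},"required":["offset","rotation","fingers"]}

```bash
mkdir -p pics; ls; cat > h.py <<'E'
import numpy as np, cv2
from plant import env
def grab(n,f=None):
    s=env.observe(); c=env.read_camera(n)
    if f: cv2.imwrite('pics/'+f,cv2.cvtColor(c['img'],cv2.COLOR_RGB2BGR))
    return s,c
def q2R(q):
    from scipy.spatial.transform import Rotation as R
    return R.from_quat(q).as_matrix()
def cast(c,px,z,s=None):
    "pixels -> world points on plane z"
    K=np.array([[c['fx'],0,c['cx']],[0,c['fy'],c['cy']],[0,0,1.]])
    u=cv2.undistortPoints(np.array(px,float).reshape(-1,1,2),K,np.array(c['dist_coeffs'],float)).reshape(-1,2)
    d=np.c_[u,np.ones(len(u))]
    if 'R' in c:
        R=np.array(c['R']);o=-R.T@np.array(c['t']);D=d@R
    else:
        T=np.array(c['T_tool_cam']);Rt=q2R(s['ee_rot'])
        o=np.array(s['ee_pos'])+Rt@T[:3,3];D=d@(Rt@T[:3,:3]).T
    return o+D*((z-o[2])/D[:,2])[:,None]
E
python3 - <<'E'
from h import *
s,c=grab('top','top0.png'); print(s); print({k:v for k,v in c.items() if k!='img'})
s,c=grab('scene','scene0.png'); print({k:v for k,v in c.items() if k!='img'})
s,c=grab('wrist','wrist0.png'); print({k:v for k,v in c.items() if k!='img'})
E
```

```text
pics
{'time': 0.0, 'joint_pos': array([ 1.03672207e+00,  2.91273563e-01, -1.54121357e-01,  1.12670843e+00,
       -8.32831129e-06,  1.43149382e+00]), 'qvel': array([ 0.00065406,  0.0001409 , -0.00062836, -0.00055196, -0.00059255,
       -0.00095709]), 'joint_efforts': array([ 2.13463172e-03, -5.37144148e+01,  3.31371009e+01,  1.60341983e-02,
       -1.49488651e-04, -5.65051425e-05]), 'ee_pos': array([0.20170006, 0.48425794, 0.24943764]), 'ee_rot': array([ 1.96106594e-01,  9.80582366e-01, -6.18193486e-04, -2.11965269e-04]), 'wrist_force': array([-0.59295027, -0.78962332,  0.02643929]), 'wrist_torque': array([ 0.00296947, -0.02801998,  0.04552215]), 'finger_force': 0.0, 'grip_width': 0.08575141241929514}
{'fx': 446.3008170089486, 'fy': 446.3008170089486, 'cx': 323.6875025682114, 'cy': 239.1745655397539, 'dist_coeffs': array([-0.04983616,  0.        ,  0.        ,  0.        ,  0.        ]), 'R': array([[ 0.02731532, -0.99952844,  0.01402775],
       [-0.9814496 , -0.02947993, -0.18944027],
       [ 0.18976447, -0.00859291, -0.98179204]]), 't': array([-0.10126241,  0.5637236 ,  0.929684
[... 243 characters left out ...]
024204],
       [ 0.56415085, -0.41664256, -0.71284135],
       [-0.59032217,  0.40009033, -0.70103314]]), 't': array([-0.26283169, -0.31227814,  1.3914069 ])}
{'fx': 371.7769391169716, 'fy': 371.7769391169716, 'cx': 318.5499675834166, 'cy': 245.8634986279567, 'dist_coeffs': array([-0.0624091,  0.       ,  0.       ,  0.       ,  0.       ]), 'T_tool_cam': array([[ 3.40961025e-04, -9.57155863e-01, -2.89573026e-01,
         7.39867961e-02],
       [ 9.99999848e-01,  2.00685181e-04,  5.14115481e-04,
        -1.34173445e-03],
       [-4.33975632e-04, -2.89573157e-01,  9.57155786e-01,
        -1.23127036e-01],
       [ 0.00000000e+00,  0.00000000e+00,  0.00000000e+00,
         1.00000000e+00]])}
```

View pics/top0.png

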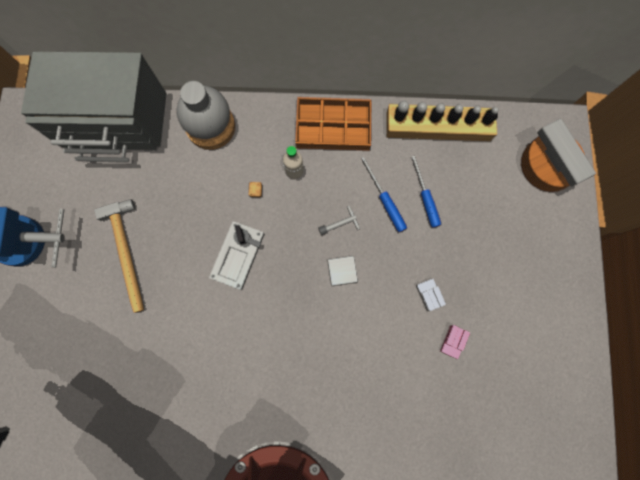

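View pics/scene0.png

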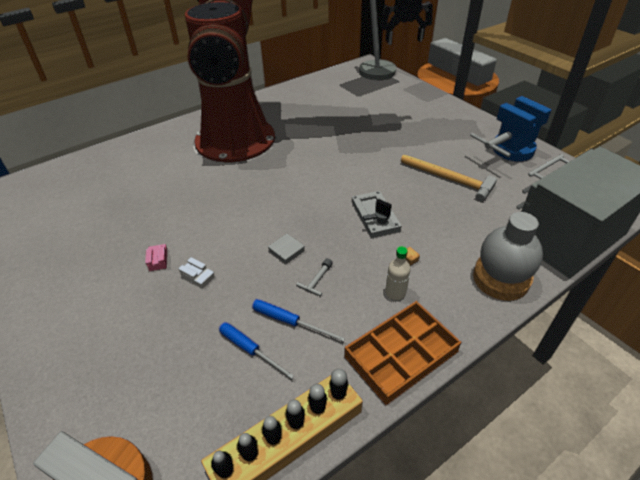

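Two things have the block's shape: a silver-white one at top (431,294) / scene (197,271), and a pink one at top (456,342) / scene (156,257). The silver one fits bare aluminium. The nest is at top (237,255) with its knob at about (240,235). I'll confirm with a crop.

```bash
python3 - <<'E'
from h import *
s,c=grab('top'); im=cv2.cvtColor(c['img'],cv2.COLOR_RGB2BGR)
a=cv2.resize(im[265:365,400:490],None,fx=4.4,fy=5.5,interpolation=3)
a=cv2.resize(im[270:365,405:480],(380,480),interpolation=3); b=cv2.resize(im[215:295,200:270],(420,480),interpolation=3)
cv2.imwrite('pics/crop1.png',np.hstack([a,b]))
g=im.astype(int); mn=g.min(2); sat=g.max(2)-mn
for n,(x0,y0,x1,y1),th in (('block',(410,270,450,318),165),('nest',(200,212,272,295),165),('bench',(322,250,365,292),150)):
    m=((mn>th)&(sat<45)).astype(np.uint8); k=np.zeros_like(m);k[y0:y1,x0:x1]=m[y0:y1,x0:x1]
    ct=max(cv2.findContours(k,0,2)[0],key=cv2.contourArea)
    r=cv2.minAreaRect(ct); bp=cv2.boxPoints(r); print(n,r,bp.round(1).tolist())
    z={'block':.025,'nest':.02,'bench':.019}[n]
    w=cast(c,bp,z);print(w.round(4).tolist(), w.mean(0).round(4),[round(float(np.linalg.norm(w[i]-w[i-1])),4) for i in range(4)])
print(cast(c,[[293,172]],0), cast(c,[[456,342]],.02))
E
```

```text
block ((431.800048828125, 294.10003662109375), (29.516094207763672, 17.441329956054688), 63.43495178222656) [[417.3999938964844, 284.79998779296875], [433.0, 277.0], [446.20001220703125, 303.3999938964844], [430.6000061035156, 311.20001220703125]]
[[0.4743, -0.2982, 0.025], [0.4928, -0.3337, 0.025], [0.4345, -0.3625, 0.025], [0.4164, -0.3271, 0.025]] [ 0.4545 -0.3304  0.025 ] [0.0647, 0.0401, 0.065, 0.0397]
nest ((235.6505889892578, 255.14234924316406), (32.54827880859375, 60.58539962768555), 22.833654403686523) [[208.89999389648438, 276.70001220703125], [232.39999389648438, 220.89999389648438], [262.3999938964844, 233.5], [238.89999389648438, 289.3999938964844]]
[[0.4794, 0.1702, 0.02], [0.6096, 0.1258, 0.02], [0.582, 0.0551, 0.02], [0.4531, 0.101, 0.02]] [0.531 0.113 0.02 ] [0.074, 0.1376, 0.0758, 0.1368]
bench ((342.30926513671875, 270.2601318359375), (25.69766616821289, 25.773693084716797), 81.25383758544922) [[327.6000061035156, 259.5], [353.1000061035156, 255.60000610351562], [357.0, 281.0], [331.5, 284.8999938964844]]
[[0.5266, -0.0956, 0.019], [0.5373, -0.1532, 0.019], [0.4797, -0.1629, 0.019], [0.4693, -0.1058, 0.019]] [ 0.5032 -0.1294  0.019 ] [0.0582, 0.0587, 0.0584, 0.058]
[[ 0.73891516 -0.00741074  0.        ]] [[ 0.35038903 -0.38416552  0.02      ]]
```

View pics/crop1.png

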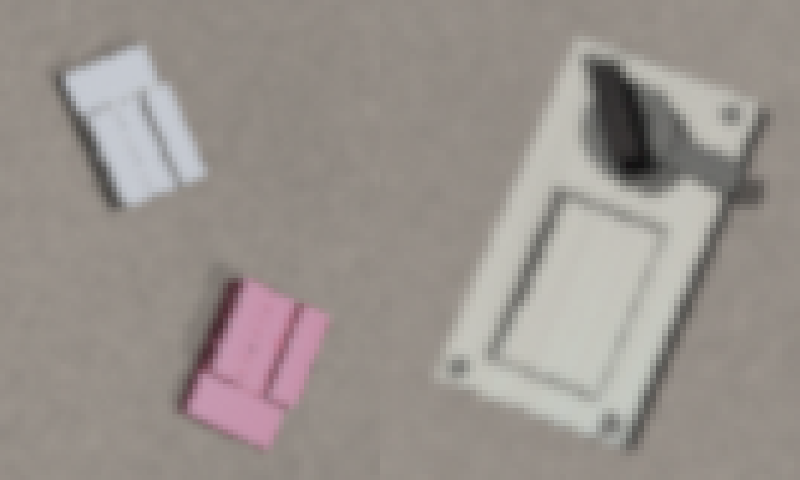

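The crop shows the silver block with its step at its upper-left end and the pink decoy below it. The nest's pocket lies below the knob, the finger is parked to the right, and the bar's top runs roughly up the image. I'll go over the nest first for a wrist view.

>>> step_arm --offset '[[-425,-217,0],[-425,-217,0],[-425,-217,0],[-425,-217,0],[-425,-217,0],[-425,-217,0],[-425,-217,0],[-425,-217,0]]' --rotation '[[0,0,-3.4],[0,0,-3.4],[0,0,-3.4],[0,0,-3.4],[0,0,-3.4],[0,0,-3.4],[0,0,-3.4],[0,0,-3.4]]' --fingers '[1,1,1,1,1,1,1,1]'

```text
time: 0.87
ee_pos: [0.4185, 0.2287, 0.2501]
ee_rot: [0.167, 0.986, 0.0, 0.0]
wrist_force: [0.9, 1.0, -0.3]
grip_width: 0.0854
finger_force: 0.0
```

```bash
cat >> h.py <<'E'
def go(x,y,z,yaw):
    "offset mm / rotvec deg from measured pose to tool-down pose with tool y-axis at yaw deg"
    from scipy.spatial.transform import Rotation as Ro
    s=env.observe(); R=q2R(s['ee_rot']); a=np.radians(yaw)
    Y=np.array([np.cos(a),np.sin(a),0]);Z=np.array([0,0,-1.]);T=np.c_[np.cross(Y,Z),Y,Z]
    print('off',((np.array([x,y,z])-s['ee_pos'])@R*1e3).round(1),'rot',np.degrees(Ro.from_matrix(R.T@T).as_rotvec()).round(2),
      'yaw',np.degrees(np.arctan2(R[1,1],R[0,1])).round(2),s['ee_pos'].round(4),'t',s['time'],'q',s['joint_pos'].round(2),'F',s['wrist_force'].round(1))
E
python3 -c "
from h import *
go(.51,.12,.25,70.8)"
```

```text
off [-1.221e+02 -7.250e+01  1.000e-01] rot [ 0.01  0.01 -0.02] yaw 70.78 [0.4185 0.2287 0.2501] t 0.8667 q [ 0.35  0.2  -0.27  1.1   0.    0.68] F [ 0.9  1.  -0.3]
```

>>> step_arm --offset '[[-122,-72,0],[-122,-72,0],[-122,-72,0],[-122,-72,0],[-122,-72,0]]' --rotation '[[0,0,0],[0,0,0],[0,0,0],[0,0,0],[0,0,0]]' --fingers '[1,1,1,1,1]'

```text
time: 1.28
ee_pos: [0.5114, 0.1193, 0.2495]
ee_rot: [0.169, 0.986, -0.0, 0.0]
wrist_force: [-1.2, -0.6, 0.2]
grip_width: 0.0855
finger_force: 0.0
```

```bash
python3 -c "
from h import *
go(.51,.12,.25,70.8)
s,c=grab('wrist','wn.png')
np.savez('wn.npz',**s,**c)
print(cast(c,[[100,100],[320,240]],.02,s))"
```

```text
off [ 1.6  0.2 -0.5] rot [-0.03  0.04 -0.26] yaw 70.54 [0.5114 0.1193 0.2495] t 1.2833 q [ 0.09  0.29 -0.15  1.13 -0.    0.43] F [-1.2 -0.6  0.2]
[[ 0.3443081  -0.03470547  0.02      ]
 [ 0.53673062  0.11048936  0.02      ]]
```

View pics/wn.png

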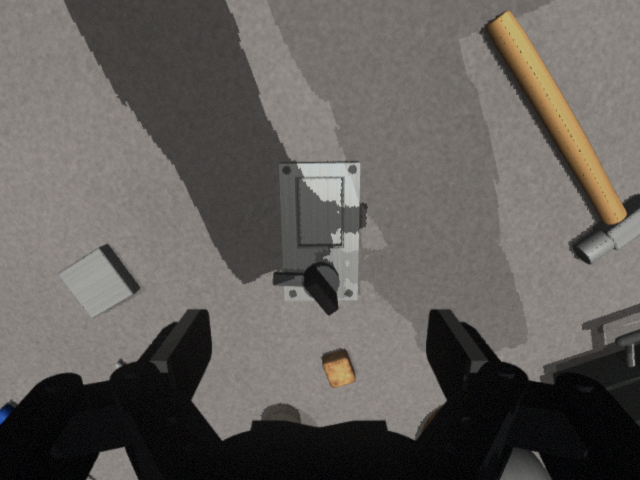

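Wrist view: the plate corners are at about (280,163), (361,162), (358,301) and (283,301), and the pocket spans (297-343, 177-246). The knob is at (320,285) with its bar toward (330,305) and its finger to the left. Next I fit the edge lines.

```bash
cat >> h.py <<'E'
def edge(g,p,q,w=4,dark=False,trim=.12):
    "refine line p-q: strongest gradient (or darkest) across it, robust fit -> two end points"
    p=np.array(p,float);q=np.array(q,float);d=(q-p)/np.linalg.norm(q-p);n=np.array([-d[1],d[0]])
    t=np.linspace(trim,1-trim,60);o=np.arange(-w,w+.01,.25)
    P=(p+(q-p)*t[:,None])[:,None]+o[:,None]*n
    v=cv2.remap(g,P[...,0].astype(np.float32),P[...,1].astype(np.float32),1).astype(float)
    v=cv2.GaussianBlur(v,(0,0),2)
    r=-v if dark else np.abs(np.gradient(v,axis=1))
    k=r[:,2:-2].argmax(1)+2; pts=P[np.arange(60),k].astype(np.float32)
    vx,vy,x,y=cv2.fitLine(pts,cv2.DIST_HUBER,0,.01,.01).ravel()
    res=np.abs((pts-[x,y])@[-vy,vx]); 
    vx,vy,x,y=cv2.fitLine(pts[res<=max(np.median(res)*1.5,.3)],cv2.DIST_L2,0,.01,.01).ravel()
    return np.array([x,y]),np.array([vx,vy]),np.median(res)
def quad(g,C,**k):
    L=[edge(g,C[i],C[(i+1)%4],**k) for i in range(4)]
    print('res',[round(float(l[2]),2) for l in L])
    out=[]
    for i in range(4):
        a,b=L[i-1],L[i]; s=np.linalg.solve(np.c_[a[1],-b[1]],b[0]-a[0]); out.append(a[0]+s[0]*a[1])
    return np.array(out)
def rect(w):
    ang=lambda v:np.degrees(np.arctan2(v[1],v[0]))
    print('corners',w[:,:2].round(4).tolist(),'ctr',w.mean(0).round(4),'len',[round(float(np.linalg.norm(w[(i+1)%4]-w[i])),4) for i in range(4)],'ang',[round(float(ang(w[(i+1)%4]-w[i])),2) for i in range(4)])
E
python3 - <<'E'
from h import *
d=dict(np.load('wn.npz'));g=cv2.cvtColor(d['img'],cv2.COLOR_RGB2GRAY)
s={k:d[k] for k in('ee_pos','ee_rot')}
Q=quad(g,[(280,163),(361,162),(358,301),(283,301)]);print(Q.round(1).tolist());w=cast(d,Q,.02,s);rect(w)
Q=quad(g,[(297,177),(343,177),(343,246),(297,246)],dark=True);print(Q.round(1).tolist());w=cast(d,Q,.018,s);rect(w)
im=d['img'][150:320,260:380];cv2.imwrite('pics/wnc.png',cv2.resize(im[...,::-1],None,fx=3.5,fy=3.5,interpolation=2)[:600])
E
```

```text
res [0.03, 0.02, 0.55, 0.1]
[[278.6000061035156, 163.3000030517578], [359.8999938964844, 162.3000030517578], [357.1000061035156, 299.70001220703125], [283.8999938964844, 300.5]]
corners [[0.4538, 0.0988], [0.4781, 0.1705], [0.6104, 0.1254], [0.5859, 0.0535]] ctr [0.5321 0.112  0.02  ] len [0.0757, 0.1398, 0.076, 0.1397] ang [71.26, -18.8, -108.78, 161.06]
res [0.06, 0.21, 0.08, 0.11]
[[296.6000061035156, 177.3000030517578], [341.3999938964844, 177.0], [342.79998779296875, 244.6999969482422], [298.3999938964844, 245.0]]
corners [[0.4717, 0.1099], [0.4855, 0.15], [0.5494, 0.1301], [0.5351, 0.0883]] ctr [0.5104 0.1196 0.018 ] len [0.0424, 0.0669, 0.0442, 0.067] ang [70.91, -17.31, -108.98, 161.15]
```

View pics/wnc.png

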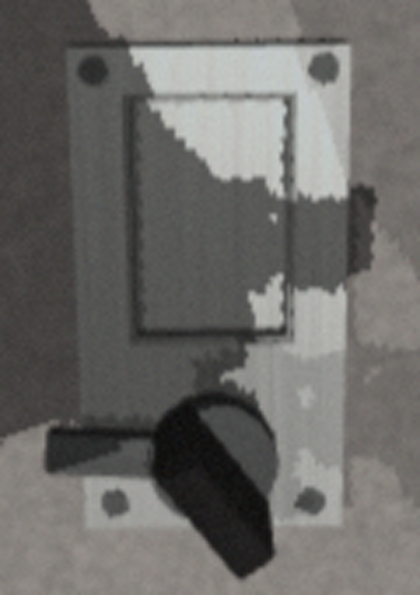

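Plate fit is 75.8 x 139.8 mm with its centre at (0.5321,0.1120) and x axis at -18.8°, so the pocket is at (0.5113,0.1191). The finger is parked toward -y. Now to the block.

```bash
python3 -c "
from h import *
go(.4545,-.3304,.25,116.4)"
```

```text
off [-9.760e+01 -4.441e+02 -4.000e-01] rot [ 0.00e+00 -4.00e-02 -4.58e+01] yaw 70.6 [0.5099 0.1209 0.2495] t 1.3333 q [ 0.09  0.29 -0.16  1.13  0.    0.43] F [-1.2  0.1  0.7]
```

>>> step_arm --offset '[[-98,-444,0],[-98,-444,0],[-98,-444,0],[-98,-444,0],[-98,-444,0],[-98,-444,0],[-98,-444,0],[-98,-444,0]]' --rotation '[[0,0,-45.8],[0,0,-45.8],[0,0,-45.8],[0,0,-45.8],[0,0,-45.8],[0,0,-45.8],[0,0,-45.8],[0,0,-45.8]]' --fingers '[1,1,1,1,1,1,1,1]'

```text
time: 2.0
ee_pos: [0.474, -0.1737, 0.2502]
ee_rot: [-0.234, 0.972, 0.0, 0.0]
wrist_force: [1.3, -0.2, -0.3]
grip_width: 0.0852
finger_force: 0.0
```

```bash
python3 -c "
from h import *
go(.4545,-.3304,.25,116.4)"
```

```text
off [ 8.870e+01 -1.306e+02  1.000e-01] rot [0.03 0.02 0.68] yaw 117.08 [ 0.474  -0.1737  0.2502] t 2.0 q [-0.5   0.25 -0.21  1.11  0.   -0.97] F [ 1.3 -0.2 -0.3]
```

>>> step_arm --offset '[[80,-115,0],[80,-115,0],[80,-115,0],[80,-115,0],[80,-115,0],[80,-115,0],[80,-115,0],[80,-115,0]]' --rotation '[[0,0,0],[0,0,0],[0,0,0],[0,0,0],[0,0,0],[0,0,0],[0,0,0],[0,0,0]]' --fingers '[1,1,1,1,1,1,1,1]'

```text
time: 2.67
ee_pos: [0.4549, -0.3108, 0.2501]
ee_rot: [-0.231, 0.973, 0.0, 0.0]
wrist_force: [1.0, 0.4, -0.5]
grip_width: 0.0855
finger_force: 0.0
```

```bash
python3 -c "
from h import *
go(.4545,-.3304,.25,116.4)
s,c=grab('wrist'); print(np.abs(s['qvel']).max())
np.savez('wb.npz',**s,**c)
cv2.imwrite('pics/wbc.png',cv2.resize(c['img'][140:290,240:400][...,::-1],None,fx=4,fy=4,interpolation=2))
s,c=grab('wrist');print(s['ee_pos'])"
```

```text
off [  9.2 -17.3   0.1] rot [0.03 0.01 0.3 ] yaw 116.7 [ 0.4549 -0.3108  0.2501] t 2.6667 q [-0.73  0.34 -0.08  1.15  0.   -1.2 ] F [ 1.   0.4 -0.5]
0.005964250564276904
[ 0.45499468 -0.31099717  0.25020163]
```

View pics/wbc.png

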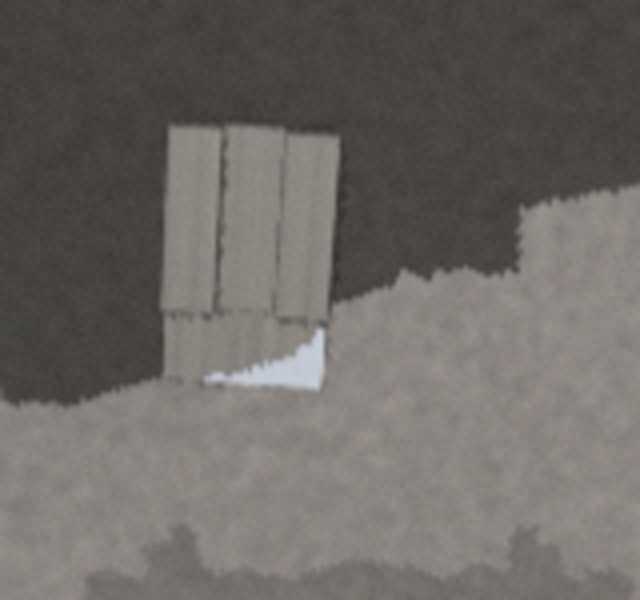

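The crop shows the tall top's corners at crop (170,126), (340,134), (328,319) and (162,310), with the step below them. I'll refine these at z = 30 mm.

```bash
python3 - <<'E'
from h import *
d=dict(np.load('wb.npz'));g=cv2.cvtColor(d['img'],cv2.COLOR_RGB2GRAY);s={k:d[k] for k in('ee_pos','ee_rot')}
Q=quad(g,[(282.5,171.5),(325,173.5),(322,219.75),(280.5,217.5)],w=3);print(Q.round(1).tolist());w=cast(d,Q,.03,s);rect(w)
E
```

```text
res [0.47, 0.11, 0.39, 0.24]
[[281.70001220703125, 170.60000610351562], [324.70001220703125, 173.3000030517578], [321.29998779296875, 218.3000030517578], [279.79998779296875, 219.6999969482422]]
corners [[0.4321, -0.3605], [0.4168, -0.3244], [0.4557, -0.3081], [0.4745, -0.3426]] ctr [ 0.4448 -0.3339  0.03  ] len [0.0393, 0.0422, 0.0393, 0.046] ang [113.04, 22.66, -61.41, -157.13]
```

```bash
python3 -c "
from h import *
go(.4485,-.3323,.032,113)"
```

```text
off [ 15.3 -15.9 218.2] rot [0.   0.01 3.69] yaw 116.69 [ 0.455  -0.3113  0.2502] t 2.7667 q [-0.73  0.34 -0.08  1.15  0.   -1.2 ] F [ 0.2 -0.7  0.2]
```

>>> step_arm --offset '[[15,-16,40],[15,-16,80],[15,-16,120],[15,-16,160],[15,-16,190],[15,-16,210],[15,-16,218],[15,-16,218]]' --rotation '[[0,0,3.7],[0,0,3.7],[0,0,3.7],[0,0,3.7],[0,0,3.7],[0,0,3.7],[0,0,3.7],[0,0,3.7]]' --fingers '[1,1,1,1,1,1,1,1]'

```text
time: 3.43
ee_pos: [0.4477, -0.3322, 0.0306]
ee_rot: [-0.199, 0.98, 0.001, -0.001]
wrist_force: [-0.4, 0.3, 1.2]
grip_width: 0.0855
finger_force: 0.0
```

>>> step_arm --offset '[[0,0,0],[0,0,0],[0,0,0],[0,0,0],[0,0,0],[0,0,0],[0,0,0],[0,0,0]]' --rotation '[[0,0,0],[0,0,0],[0,0,0],[0,0,0],[0,0,0],[0,0,0],[0,0,0],[0,0,0]]' --fingers '[0.3,0.3,0.3,0.3,0.3,0.3,0.3,0.3]' --grip_force 40

```text
time: 4.1
ee_pos: [0.449, -0.3342, 0.0335]
ee_rot: [-0.198, 0.98, -0.001, 0.001]
wrist_force: [-0.6, 1.9, 9.0]
grip_width: 0.039
finger_force: 40.2
```

```bash
python3 -c "
from h import *
go(.4485,-.3323,.032,113);print(env.observe()['grip_width'],env.observe()['finger_force'])"
```

```text
off [-0.3  1.9  1.5] rot [-0.11  0.06 -0.11] yaw 112.89 [ 0.449  -0.3342  0.0335] t 4.1 q [-0.77  0.56 -0.36  0.65  0.   -1.17] F [-0.6  1.9  9. ]
0.03897429863285735 40.2119354903698
```

>>> step_arm --offset '[[0,0,-15],[0,0,-50],[0,0,-90],[0,0,-120],[0,0,-120],[0,0,-120]]' --rotation '[[0,0,0],[0,0,0],[0,0,0],[0,0,0],[0,0,0],[0,0,0]]' --fingers '[0.3,0.3,0.3,0.3,0.3,0.3]'

```text
time: 4.6
ee_pos: [0.4494, -0.3347, 0.1543]
ee_rot: [-0.198, 0.98, -0.002, 0.001]
wrist_force: [-0.7, 0.6, -1.7]
grip_width: 0.0391
finger_force: 41.7
```

```bash
python3 -c "
from h import *
s,c=grab('wrist','wh.png');print(s['ee_pos'],s['grip_width'],s['wrist_force'])
np.savez('wh.npz',**s,**c)
go(.5113,.1191,.15,71.2)"
```

```text
[ 0.44937292 -0.33474831  0.1543342 ] 0.03910579587137947 [-0.66020311  0.55301173 -1.68554365]
off [-234.   392.9    2.2] rot [-0.06  0.06 41.68] yaw 112.88 [ 0.4485 -0.3339  0.1526] t 4.65 q [-0.77  0.43 -0.22  0.92 -0.   -1.17] F [-0.5  1.5 -1.6]
```

View pics/wh.png

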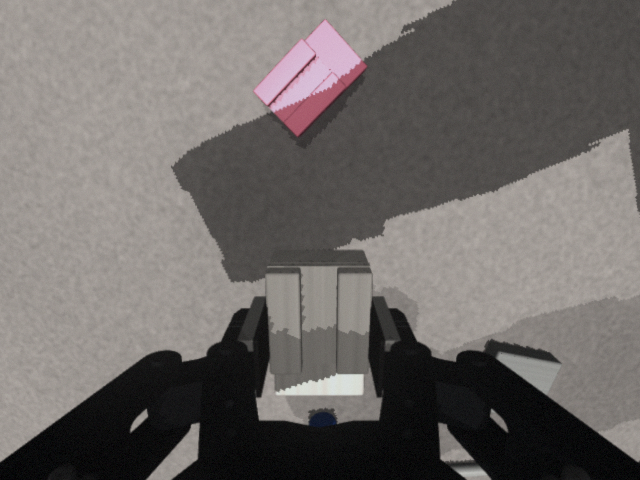

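The block is held square: image x 267–371, rear top edge at y≈266, step edge at y≈372. Pose readings are noisy by about 1 mm, so I'll average them. Next I look at the nest again with the block in hand, from beyond the knob so nothing hides it.

```bash
cat >> h.py <<'E'
def avg(n=8):
    "n wrist frames, mean image and mean pose (arm at rest)"
    S=[];I=[]
    for _ in range(n):
        s,c=grab('wrist');S.append(s);I.append(c['img'].astype(float))
    c['img']=np.mean(I,0).astype(np.uint8)
    q=np.mean([s['ee_rot']*np.sign(s['ee_rot'][1]) for s in S],0)
    p=np.array([s['ee_pos'] for s in S]); print('pose',p.mean(0).round(4),'sd',p.std(0).round(4),'qv',np.abs(s['qvel']).max().round(4))
    return dict(ee_pos=p.mean(0),ee_rot=q/np.linalg.norm(q)),c
E
python3 - <<'E'
from h import *
d=dict(np.load('wh.npz'));g=cv2.cvtColor(d['img'],cv2.COLOR_RGB2GRAY)
s=dict(ee_pos=np.zeros(3),ee_rot=[0,0,0,1.])
for n,p,q,z in (('rear',(272,266),(366,266),.002),('mid',(277,373),(300,373),.002),('L',(267,275),(273,365),.002),('R',(371,275),(367,365),.002),('stepend',(278,395),(362,395),.014)):
    o,v,r=edge(g,p,q,w=4); print(n,o.round(1),v.round(3),r.round(2),(cast(d,[o-20*v,o,o+20*v],z,s)*1e3).round(1).tolist())
go(.601,.088,.25,71.2)
E
```

```text
rear [309.9 265.4] [1.    0.004] 0.09 [[29.7, -10.9, 2.0], [29.6, -3.7, 2.0], [29.6, 3.4, 2.0]]
mid [286.4 373.8] [0.987 0.159] 0.92 [[-14.5, -21.1, 2.0], [-16.0, -13.3, 2.0], [-17.4, -5.5, 2.0]]
L [268.  329.4] [0.058 0.998] 0.26 [[12.2, -19.9, 2.0], [3.9, -19.8, 2.0], [-4.8, -19.7, 2.0]]
R [369.1 326.9] [ 0.046 -0.999] 0.16 [[-3.7, 18.5, 2.0], [4.9, 18.5, 2.0], [13.3, 18.5, 2.0]]
stepend [320.  394.8] [1. 0.] 0.0 [[-35.7, -8.8, 14.0], [-35.7, 0.0, 14.0], [-35.7, 8.9, 14.0]]
off [-304.6  329.3  -97.7] rot [-0.06  0.06 41.68] yaw 112.88 [ 0.4485 -0.3339  0.1526] t 4.65 q [-0.77  0.43 -0.22  0.92 -0.   -1.17] F [-0.5  1.5 -1.6]
```

>>> step_arm --offset '[[-304,330,-98],[-304,330,-98],[-304,330,-98],[-304,330,-98],[-304,330,-98],[-304,330,-98],[-304,330,-98],[-304,330,-98]]' --rotation '[[0,0,41.7],[0,0,41.7],[0,0,41.7],[0,0,41.7],[0,0,41.7],[0,0,41.7],[0,0,41.7],[0,0,41.7]]' --fingers '[0.3,0.3,0.3,0.3,0.3,0.3,0.3,0.3]'

```text
time: 5.32
ee_pos: [0.5517, -0.0431, 0.2178]
ee_rot: [0.165, 0.986, 0.0, -0.001]
wrist_force: [1.3, -1.2, -2.3]
grip_width: 0.0385
finger_force: 41.6
```

```bash
python3 -c "
from h import *
go(.601,.088,.25,71.2)"
```

```text
off [ -3.8 140.  -32.3] rot [-0.02 -0.16 -0.21] yaw 70.99 [ 0.5517 -0.0431  0.2178] t 5.3167 q [-0.21  0.37 -0.13  1.08 -0.    0.12] F [ 1.3 -1.2 -2.3]
```

>>> step_arm --offset '[[-3,120,-28],[-3,120,-28],[-3,120,-28],[-3,120,-28],[-3,120,-28],[-3,120,-28],[-3,120,-28]]' --rotation '[[0,0,0],[0,0,0],[0,0,0],[0,0,0],[0,0,0],[0,0,0],[0,0,0]]' --fingers '[0.3,0.3,0.3,0.3,0.3,0.3,0.3]'

```text
time: 5.9
ee_pos: [0.5931, 0.0666, 0.2457]
ee_rot: [0.164, 0.986, -0.0, -0.001]
wrist_force: [-0.6, -0.4, -1.9]
grip_width: 0.039
finger_force: 41.7
```

```bash
python3 - <<'E'
from h import *
s,c=avg(10)
np.savez('wn2.npz',**s,**c);cv2.imwrite('pics/wn2.png',c['img'][...,::-1])
R=q2R(s['ee_rot']);print('yaw',np.degrees(np.arctan2(R[1,1],R[0,1])))
# predicted plate corners
T=c['T_tool_cam'];a=np.radians(-18.8);X=np.array([np.cos(a),np.sin(a),0]);Y=np.array([-X[1],X[0],0])
P=np.array([np.array([.5113,.1191,.02])+x*X+y*Y for x,y in((-.048,-.038),(-.048,.038),(.092,.038),(.092,-.038))])
pc=((P-s['ee_pos'])@R-T[:3,3])@T[:3,:3]
K=np.array([[c['fx'],0,c['cx']],[0,c['fy'],c['cy']],[0,0,1]])
px=cv2.projectPoints(pc,np.zeros(3),np.zeros(3),K,c['dist_coeffs'])[0][:,0];print(px.round(1).tolist())
E
```

```text
pose [0.5937 0.0667 0.2467] sd [0.0003 0.0003 0.0005] qv 0.0039
yaw 71.10918547522999
[[302.4, 52.3], [390.3, 52.6], [383.5, 211.4], [304.2, 211.4]]
```

View pics/wn2.png

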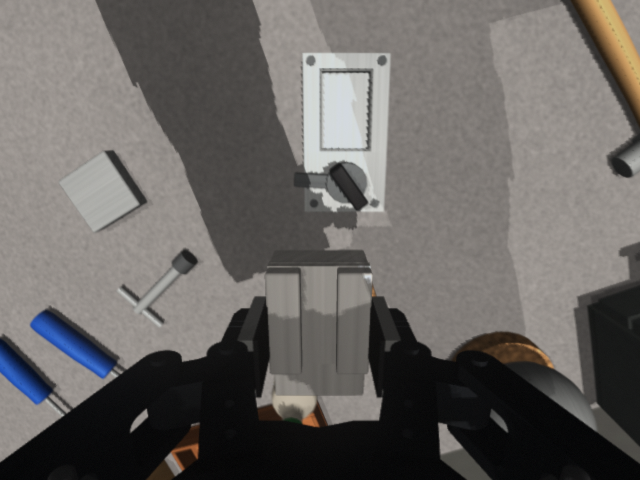

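Clear view: the plate is at (302–390, 53–211), matching my prediction within a pixel, and the knob bar runs from (336,166) to (362,205). I'll refit the plate and measure the bar.

```bash
python3 - <<'E'
from h import *
d=dict(np.load('wn2.npz'));g=cv2.cvtColor(d['img'],cv2.COLOR_RGB2GRAY);s={k:d[k] for k in('ee_pos','ee_rot')}
Q=quad(g,[(302.4,52.5),(390.3,52.6),(383.5,211.4),(304.2,211.4)]);print(Q.round(1).tolist());w=cast(d,Q,.02,s);rect(w)
m=np.zeros_like(g);m[155:220,325:375]=(g[155:220,325:375]<45)
ct=max(cv2.findContours(m,0,2)[0],key=cv2.contourArea);b=cv2.boxPoints(cv2.minAreaRect(ct));print('bar',cv2.minAreaRect(ct));rect(cast(d,b,.072,s))
print('axis',cast(d,[cv2.minAreaRect(ct)[0]],.072,s))
go(.5113,.1191,.10,71.2)
E
```

```text
res [0.0, 0.0, 0.89, 0.0]
[[302.3999938964844, 52.5], [390.29998779296875, 52.599998474121094], [383.70001220703125, 208.39999389648438], [304.29998779296875, 212.10000610351562]]
corners [[0.4538, 0.0985], [0.4781, 0.1705], [0.6079, 0.1264], [0.5868, 0.0533]] ctr [0.5316 0.1122 0.02  ] len [0.076, 0.1371, 0.0761, 0.1405] ang [71.34, -18.75, -106.12, 161.23]
bar ((347.42254638671875, 186.4757843017578), (48.9193000793457, 15.127002716064453), 54.24611282348633)
corners [[0.552, 0.0867], [0.5486, 0.0981], [0.5861, 0.1102], [0.5898, 0.0986]] ctr [0.5691 0.0984 0.072 ] len [0.0118, 0.0394, 0.0122, 0.0396] ang [106.76, 17.98, -72.09, -162.53]
axis [[0.56884006 0.09832848 0.072     ]]
off [ 95.   22.2 147.1] rot [ 0.    0.01 -0.03] yaw 71.17 [0.594  0.0674 0.2471] t 6.4 q [-0.01  0.43  0.05  1.19  0.    0.32] F [ 0.5 -0.3 -1.4]
```

Pocket confirmed at (0.5114,0.1191), x axis at -18.7°. Next I hover just above the pocket and compare block and nest directly in one view.

>>> step_arm --offset '[[40,10,10],[75,18,30],[98,24,60],[98,24,100],[98,24,140],[98,24,170],[98,24,190],[98,24,190]]' --rotation '[[0,0,0],[0,0,0],[0,0,0],[0,0,0],[0,0,0],[0,0,0],[0,0,0],[0,0,0]]' --fingers '[0.3,0.3,0.3,0.3,0.3,0.3,0.3,0.3]'

```text
time: 7.07
ee_pos: [0.5066, 0.1218, 0.0538]
ee_rot: [0.163, 0.987, -0.001, -0.003]
wrist_force: [-1.1, -0.8, -1.4]
grip_width: 0.039
finger_force: 42.0
```

```bash
python3 - <<'E'
from h import *
env.read_camera('wrist');env.read_camera('wrist');env.read_camera('wrist')
s,c=avg(8);np.savez('wp.npz',**s,**c)
cv2.imwrite('pics/wp.png',cv2.resize(c['img'][150:420,180:460][...,::-1],None,fx=2.2,fy=2.2,interpolation=2))
E
```

```text
pose [0.5099 0.122  0.0583] sd [0.0003 0.     0.0003] qv 0.0072
```

View pics/wp.png

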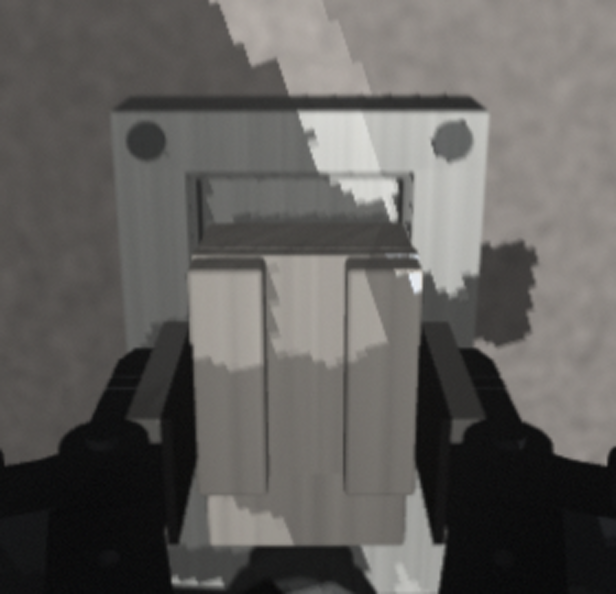

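The view shows the block above the pocket. In the crop its rear bottom edge is at y≈222, the pocket rear edge at y≈175 and the plate rear top edge at y≈110, with plate sides at x≈118 and x≈485. I'll measure all of these in tool coordinates.

```bash
python3 - <<'E'
from h import *
d=dict(np.load('wp.npz'));g=cv2.cvtColor(d['img'],cv2.COLOR_RGB2GRAY)
R=q2R(d['ee_rot']);print('tilt',np.degrees([R[0,2],R[1,2]]).round(2),'yaw',np.degrees(np.arctan2(R[1,1],R[0,1])).round(2))
s=dict(ee_pos=np.zeros(3),ee_rot=[0,0,0,1.])
zp=float(d['ee_pos'][2])-.02
f=lambda x,y:(180+x/2.2,150+y/2.2)
for n,p,q,z in (('plate rear',f(125,110),f(290,110),zp),('plateL',f(112,120),f(126,340),zp),('plateR',f(489,120),f(483,230),zp),('pocket rear',f(200,175),f(300,175),zp),
  ('blk rear bot',f(210,222),f(395,222),.032),('blk rear top',f(200,252),f(405,256),.002),('blkL',f(191,270),f(196,490),.002),('blkR',f(421,290),f(415,490),.002),('step end',f(215,545),f(400,545),.014)):
    o,v,r=edge(g,p,q,w=3); print(n,o.round(1),r.round(2),(cast(d,[o-20*v,o,o+20*v],z,s)*1e3).round(1)[:,:2].tolist())
E
```

```text
tilt [0.11 0.01] yaw 71.18
plate rear [274.3 200.2] 0.0 [[46.1, -29.4], [46.1, -20.6], [46.1, -11.8]]
plateL [233.4 254.6] 0.07 [[30.5, -40.3], [21.0, -40.3], [11.3, -40.2]]
plateR [400.1 229.5] 0.08 [[23.5, 35.4], [32.9, 35.4], [42.0, 35.4]]
pocket rear [293.7 230.9] 0.54 [[32.2, -21.4], [32.2, -12.4], [32.3, -3.4]]
blk rear bot [315.8 250.7] 0.32 [[24.9, -11.2], [24.9, -2.4], [25.0, 6.3]]
blk rear top [308.5 265.3] 0.15 [[29.0, -12.0], [28.9, -4.8], [28.9, 2.3]]
blkL [267.8 326.7] 0.25 [[12.6, -20.4], [4.3, -20.4], [-4.4, -20.5]]
blkR [369.1 329.5] 0.07 [[-5.6, 18.0], [3.1, 17.9], [11.5, 17.9]]
step end [319.  397.6] 0.08 [[-38.0, -9.9], [-38.0, -1.0], [-38.0, 7.9]]
```

The held block may be pitched: its rear top edge sits at x=28.9 and its rear bottom edge at 24.9. I'll check with solvePnP on the block's corners before inserting.

```bash
python3 - <<'E'
from h import *
from scipy.spatial.transform import Rotation as Ro
for fn in ('wh','wn2','wp'):
    d=dict(np.load(fn+'.npz'));g=cv2.cvtColor(d['img'],cv2.COLOR_RGB2GRAY)
    f=lambda x,y:(180+x/2.2,150+y/2.2)
    E={n:edge(g,p,q,w=3) for n,p,q in (('rt',f(195,253),f(415,256)),('rb',f(210,222),f(395,222)),('L',f(191,270),f(196,490)),('R',f(421,290),f(415,490)),
      ('fL',f(198,492),f(262,492)),('fR',f(350,492),f(413,492)),('se',f(215,545),f(400,545)),('sL',f(208,500),f(209,540)),('sR',f(409,500),f(406,540)))}
    print(fn,{k:(e[0].round(1).tolist(),e[1].round(3).tolist(),round(float(e[2]),2)) for k,e in E.items()})
    X=lambda a,b:E[a][0]+E[a][1]*np.linalg.solve(np.c_[E[a][1],-E[b][1]],E[b][0]-E[a][0])[0]
    # block frame in tool-like axes: x'=-x (tool x), y'=y... tool down: z'=-z
    obj=[];img=[]
    def add(p,u): obj.append([-p[0],p[1],-p[2]]);img.append(u)
    # block y in tool: rotate pi about z & flip => (x,y,z)->(-x, y, -z)
    add((-.032,-.02,.03),X('rt','L'));add((-.032,.02,.03),X('rt','R'))
    add((.012,-.02,.03),X('fL','L'));add((.012,.02,.03),X('fR','R'))
    add((.032,-.02,.018),X('se','sL'));add((.032,.02,.018),X('se','sR'))
    add((-.032,0,0),X('rb','rb') if 0 else E['rb'][0]);obj[-1][1]=(E['rb'][0][0]-319)/100*.04
    K=np.array([[d['fx'],0,d['cx']],[0,d['fy'],d['cy']],[0,0,1.]])
    ok,rv,tv=cv2.solvePnP(np.array(obj),np.array(img),K,d['dist_coeffs'])
    T=np.eye(4);T[:3,:3]=cv2.Rodrigues(rv)[0];T[:3,3]=tv.ravel();M=d['T_tool_cam']@T
    e=cv2.projectPoints(np.array(obj),rv,tv,K,d['dist_coeffs'])[0][:,0]-np.array(img)
    print('  rotvec deg',np.degrees(Ro.from_matrix(M[:3,:3]).as_rotvec()).round(2),'pos mm',(M[:3,3]*1e3).round(1),'res',e.round(1).tolist())
E
```

```text
wh {'rt': ([309.0, 265.5], [1.0, 0.004999999888241291], 0.1), 'rb': ([318.29998779296875, 249.39999389648438], [1.0, 0.0010000000474974513], 0.29), 'L': ([268.1000061035156, 328.1000061035156], [0.04600000008940697, 0.9990000128746033], 0.15), 'R': ([369.1000061035156, 329.79998779296875], [0.05000000074505806, -0.9990000128746033], 0.18), 'fL': ([283.3999938964844, 374.0], [0.9990000128746033, 0.03700000047683716], 0.82), 'fR': ([353.3999938964844, 373.6000061035156], [1.0, 0.0], 0.0), 'se': ([319.79998779296875, 395.5], [1.0, 0.0], 0.0), 'sL': ([274.0, 385.1000061035156], [0.019999999552965164, 1.0], 0.15), 'sR': ([363.20001220703125, 386.20001220703125], [0.04800000041723251, -0.9990000128746033], 0.08)}
  rotvec deg [-0.05 -4.06  0.09] pos mm [-7.  -0.6 35.3] res [[0.2, 1.4], [-0.1, 1.1], [-1.2, -2.0], [1.2, -1.9], [-0.4, 1.0], [0.3, 1.2], [-0.1, -0.9]]
wn2 {'rt': ([309.0, 265.5], [1.0, 0.004999999888241291], 0.11), 'rb': ([316.6000061035156, 249.6999969482422], [1.0, -0.0020000000949949026], 0.04), 'L': ([268.1000061035156, 329.0], [0.04600000008940697, 0.9990000128746033], 0.15
[... 862 characters left out ...]
 [0.04699999839067459, 0.9990000128746033], 0.25), 'R': ([369.1000061035156, 329.5], [0.039000000804662704, -0.9990000128746033], 0.07), 'fL': ([283.0, 374.8999938964844], [1.0, 0.014999999664723873], 0.27), 'fR': ([354.1000061035156, 374.3999938964844], [0.9959999918937683, -0.09300000220537186], 0.73), 'se': ([319.0, 397.6000061035156], [1.0, -0.003000000026077032], 0.08), 'sL': ([274.5, 386.3999938964844], [0.0820000022649765, 0.996999979019165], 0.11), 'sR': ([364.0, 386.29998779296875], [0.03799999877810478, -0.9990000128746033], 0.08)}
  rotvec deg [-0.21 -5.41 -0.44] pos mm [-8.5 -1.  35.2] res [[0.2, 1.3], [-0.3, 0.8], [-0.7, -2.1], [1.3, -1.1], [-0.8, 0.9], [0.6, 0.8], [-0.2, -0.7]]
```

Three views agree: the block is pitched about 4.5° rear-down in the grip, centred at tool x≈-8.5, and the pocket is at about (-1.6,-2.45). I'll pitch the tool to level it, shift, and re-measure.

>>> step_arm --offset '[[4,-1.5,-4],[4,-1.5,-4],[4,-1.5,-4],[4,-1.5,-4],[4,-1.5,-4],[4,-1.5,-4]]' --rotation '[[0,2,0],[0,4.5,0],[0,4.5,0],[0,4.5,0],[0,4.5,0],[0,4.5,0]]' --fingers '[0.3,0.3,0.3,0.3,0.3,0.3]'

```text
time: 8.12
ee_pos: [0.5043, 0.1218, 0.0609]
ee_rot: [0.163, 0.986, 0.006, -0.039]
wrist_force: [0.2, -0.8, -1.4]
grip_width: 0.0387
finger_force: 42.0
```

```bash
python3 - <<'E'
from h import *
from scipy.spatial.transform import Rotation as Ro
s,d=avg(8);np.savez('wp2.npz',**s,**d);g=cv2.cvtColor(d['img'],cv2.COLOR_RGB2GRAY)
cv2.imwrite('pics/wp2.png',cv2.resize(d['img'][150:420,180:460][...,::-1],None,fx=2.2,fy=2.2,interpolation=2))
R=q2R(s['ee_rot']);print('tool x,z world',R[:,0].round(3),R[:,2].round(3))
# world->level frame: nest-aligned axes at TCP: e1=-nest x, e2=nest y, down
a=np.radians(-18.75);B=np.c_[[-np.cos(a),-np.sin(a),0],[-np.sin(a),np.cos(a),0],[0,0,-1.]]
s0=dict(ee_pos=np.zeros(3),ee_rot=Ro.from_matrix(B.T@R).as_quat())
zp=s['ee_pos'][2]-.02
# predicted plate rear corners from last measurement: search
T=d['T_tool_cam'];K=np.array([[d['fx'],0,d['cx']],[0,d['fy'],d['cy']],[0,0,1.]])
Rl=B.T@R
def proj(P): return cv2.projectPoints((np.array(P)@Rl-T[:3,3])@T[:3,:3],np.zeros(3),np.zeros(3),K,d['dist_coeffs'])[0][:,0]
cx,cy=-.0016-.004,-.00245+.0015
for it in range(2):
    A=proj([(cx+.048,cy-.034,zp),(cx+.048,cy,zp),(cx+.044,cy-.038,zp),(cx+.02,cy-.038,zp),(cx+.044,cy+.038,zp),(cx+.025,cy+.038,zp)])
    r=[]
    for i,n in enumerate(('rear','L','R')):
        o,v,e=edge(g,A[2*i],A[2*i+1],w=5-2*it,trim=.05);w=cast(d,[o],zp,s0)[0];r.append(w);print(n,A[2*i].round(0),o.round(1),e.round(2),(w*1e3).round(1))
    cx,cy=r[0][0]-.048,(r[1][1]+r[2][1])/2
print('pocket centre (level frame)',cx*1e3,cy*1e3,'width',(r[2][1]-r[1][1])*1e3)
p=np.array([-.0085,-.001,.0352])@Rl.T
print('block origin level',p*1e3,'zp',zp*1e3)
print('yaw err',np.degrees(np.arctan2(Rl[1,0],Rl[0,0])))
E
```

```text
pose [0.5045 0.1219 0.061 ] sd [0.0001 0.     0.0001] qv 0.0029
tool x,z world [-0.944  0.321  0.078] [-0.074  0.025 -0.997]
rear [245. 213.] [282.1 216.1] 0.07 [ 41.  -17.9  41. ]
L [237. 222.] [239.2 246.8] 0.03 [ 26.6 -38.4  41. ]
R [401. 222.] [401.  241.7] 0.08 [29.  37.3 41. ]
rear [246. 216.] [283.1 216.1] 0.0 [ 41.  -17.5  41. ]
L [238. 225.] [239.4 249.7] 0.07 [ 25.2 -38.4  41. ]
R [402. 225.] [400.9 244.5] 0.03 [27.7 37.3 41. ]
pocket centre (level frame) -6.962555590587429 -0.5140129947077687 width 75.68933830529193
block origin level [-5.72045192 -1.00838365 35.75681183] zp 41.0477686614274
yaw err 0.05864308260302396
```

Level-frame comparison: block (-5.7,-1.0), pocket (-7.0,-0.5). I shift by (-1.2,+0.5) and lower 14 mm vertically.

>>> step_arm --offset '[[-1.2,0.5,0],[-1.4,0.5,3],[-1.7,0.5,6],[-1.9,0.5,9],[-2.1,0.5,12],[-2.3,0.5,14],[-2.3,0.5,14],[-2.3,0.5,14]]' --rotation '[[0,0,0],[0,0,0],[0,0,0],[0,0,0],[0,0,0],[0,0,0],[0,0,0],[0,0,0]]' --fingers '[0.3,0.3,0.3,0.3,0.3,0.3,0.3,0.3]' --grip_force 30

```text
time: 9.18
ee_pos: [0.5059, 0.1219, 0.0467]
ee_rot: [0.163, 0.986, 0.006, -0.039]
wrist_force: [0.3, 0.1, -1.9]
grip_width: 0.0391
finger_force: 42.0
```

```bash
cat > m.py <<'E'
from h import *
from scipy.spatial.transform import Rotation as Ro
s,d=avg(4);g=cv2.cvtColor(d['img'],cv2.COLOR_RGB2GRAY)
print('F',env.observe()['wrist_force'].round(1),'M',env.observe()['wrist_torque'].round(2),'t',env.observe()['time'])
cv2.imwrite('pics/last.png',cv2.resize(d['img'][150:420,180:460][...,::-1],None,fx=2.2,fy=2.2,interpolation=2))
E
python3 m.py
```

```text
pose [0.506  0.1219 0.0469] sd [0.0001 0.     0.0001] qv 0.0013
F [-0.5  0.1 -1.3] M [-0.01 -0.08 -0.02] t 9.3833
```

Already below the plate top with no contact force, so the block is in the pocket. I'll go down to the floor.

>>> step_arm --offset '[[-0.1,0,1],[-0.1,0,1.5],[-0.2,0,2],[-0.2,0,2]]' --rotation '[[0,0,0],[0,0,0],[0,0,0],[0,0,0]]' --fingers '[0.3,0.3,0.3,0.3]'

```text
time: 9.72
ee_pos: [0.506, 0.1219, 0.045]
ee_rot: [0.163, 0.986, 0.006, -0.039]
wrist_force: [-1.3, 0.3, 2.3]
grip_width: 0.039
finger_force: 42.4
```

```bash
python3 m.py
```

```text
pose [0.506  0.1219 0.045 ] sd [0. 0. 0.] qv 0.0016
F [-1.9  0.3  1.2] M [0.05 0.18 0.02] t 9.9167
```

Contact at TCP z = 45 mm, as expected for the floor. Release and back off upward.

>>> step_arm --offset '[[0,0,0],[0,0,0],[0,0,0],[0,0,0],[-1,0,-20],[-3,0,-60],[-3,0,-100],[-3,0,-100]]' --rotation '[[0,0,0],[0,0,0],[0,0,0],[0,0,0],[0,0,0],[0,-2,0],[0,-4.5,0],[0,-4.5,0]]' --fingers '[0.7,0.7,0.7,0.7,0.7,0.7,0.7,0.7]'

```text
time: 10.58
ee_pos: [0.52, 0.1189, 0.1511]
ee_rot: [0.163, 0.987, 0.001, 0.006]
wrist_force: [1.6, 0.3, 0.7]
grip_width: 0.0599
finger_force: 0.0
```

>>> step_arm --offset '[[-55,0,-50],[-55,0,-90],[-55,0,-90],[-55,0,-90],[-55,0,-90],[-55,0,-90]]' --rotation '[[0,0,0],[0,0,0],[0,0,0],[0,0,0],[0,0,0],[0,0,0]]' --fingers '[1,1,1,1,1,1]'

```text
time: 11.08
ee_pos: [0.5678, 0.1006, 0.2337]
ee_rot: [0.164, 0.987, -0.0, -0.001]
wrist_force: [-0.5, 0.4, -0.2]
grip_width: 0.0856
finger_force: 0.0
```

```bash
python3 - <<'E'
from h import *
s,c=avg(8);np.savez('wk.npz',**s,**c);go(.57,.099,.09,108)
im=c['img']
T=c['T_tool_cam'];R=q2R(s['ee_rot']);a=np.radians(-18.75);X=np.array([np.cos(a),np.sin(a),0]);Y=np.array([-X[1],X[0],0])
P=np.array([np.array([.5114,.1191,.02])+x*X+y*Y for x,y in((-.048,-.038),(-.048,.038),(.092,.038),(.092,-.038))])
K=np.array([[c['fx'],0,c['cx']],[0,c['fy'],c['cy']],[0,0,1]])
px=cv2.projectPoints(((P-s['ee_pos'])@R-T[:3,3])@T[:3,:3],np.zeros(3),np.zeros(3),K,c['dist_coeffs'])[0][:,0];print(px.round(1).tolist())
x0,y0=np.maximum(px.min(0)-15,0).astype(int);x1,y1=(px.max(0)+15).astype(int);y1=min(y1,480)
k=min(800/(x1-x0),600/(y1-y0));print(x0,y0,x1,y1,k)
cv2.imwrite('pics/wk.png',cv2.resize(im[y0:y1,x0:x1][...,::-1],None,fx=k*.99,fy=k*.99,interpolation=2))
E
```

```text
pose [0.5676 0.1007 0.2335] sd [0.0002 0.     0.0003] qv 0.0065
off [ -2.5  -1.  144. ] rot [ -0.    -0.04 -36.81] yaw 71.19 [0.5681 0.1007 0.234 ] t 11.4833 q [ 0.05  0.4  -0.04  1.13  0.    0.38] F [-0.3 -0.1 -0.2]
[[274.6, 94.6], [363.8, 94.5], [359.2, 251.3], [279.3, 251.4]]
259 79 378 266 3.2085561497326203
```

View pics/wk.png

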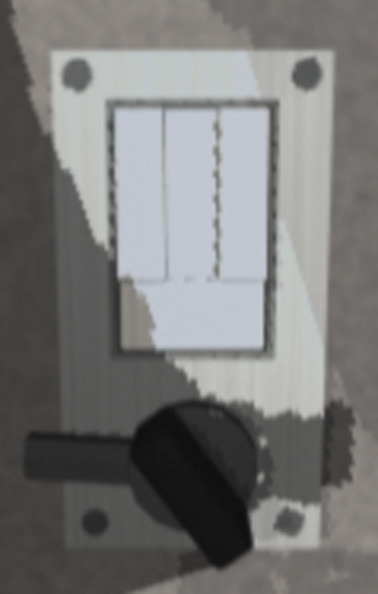

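The block sits square in the pocket with its step toward the knob, and the finger is still parked. I'll check its height and centring by size, and re-measure the bar.

```bash
python3 - <<'E'
from h import *
d=dict(np.load('wk.npz'));g=cv2.cvtColor(d['img'],cv2.COLOR_RGB2GRAY);s={k:d[k] for k in('ee_pos','ee_rot')}
k=3.2085*.99;f=lambda x,y:(259+x/k,79+y/k)
a=np.radians(-18.75);B=np.c_[[np.cos(a),np.sin(a),0],[-np.sin(a),np.cos(a),0],[0,0,1.]];o0=np.array([.5114,.1191,0])
n=lambda e,z:((cast(d,[e[0]-10*e[1],e[0]+10*e[1]],z,s)-o0)@B*1e3).round(1)[:,:2].tolist()
for nm,p,q,z in (('plate rear',f(60,50),f(320,50),.02),('plateL',f(52,60),f(60,400),.02),('plateR',f(333,60),f(326,400),.02),('rear',f(117,107),f(270,107),.04),('L',f(116,110),f(119,278),.04),('R',f(270,110),f(267,278),.04),('stepend',f(122,349),f(264,349),.028),('sL',f(120,285),f(121,345),.028),('sR',f(266,285),f(265,345),.028)):
    e=edge(g,p,q,w=1.8);print(nm,round(float(e[2]),2),n(e,z))
x0,y0=map(int,f(110,390));x1,y1=map(int,f(280,580))
m=np.zeros_like(g);m[y0:y1,x0:x1]=g[y0:y1,x0:x1]<32
ct=max(cv2.findContours(m,0,2)[0],key=cv2.contourArea);r=cv2.minAreaRect(ct);print(r);rect(cast(d,cv2.boxPoints(r),.072,s))
v=g[y0:y1,x0:x1];print(np.percentile(v,[2,10,20,30,40,50]))
E
```

```text
plate rear 0.0 [[-48.0, -8.8], [-48.0, 8.2]]
plateL 0.06 [[-7.0, -38.0], [10.3, -38.0]]
plateR 0.06 [[8.2, 38.0], [-9.1, 38.0]]
rear 0.1 [[-31.9, -7.5], [-32.0, 8.6]]
L 0.04 [[-18.4, -19.9], [-2.4, -19.7]]
R 0.03 [[-2.4, 19.4], [-18.4, 19.5]]
stepend 0.0 [[31.1, -8.4], [31.0, 9.3]]
sL 0.0 [[13.4, -19.8], [30.9, -20.1]]
sR 0.0 [[30.9, 19.6], [13.4, 19.7]]
((319.2799987792969, 232.04000854492188), (50.79999923706055, 20.399999618530273), 53.13010025024414)
corners [[0.5509, 0.0863], [0.5459, 0.1016], [0.5848, 0.1139], [0.5904, 0.0983]] ctr [0.568 0.1   0.072] len [0.0161, 0.0409, 0.0166, 0.0413] ang [108.3, 17.58, -70.31, -163.15]
[17. 19. 21. 32. 44. 50.]
```

The block is seated: rear edge at -32.0 mm, step end at +31.1 mm, sides at ±19.7 mm, at the right heights. Now the knob: axis near (0.570,0.100), bar at 18°, so tool y goes to 108°.

>>> step_arm --offset '[[-2.5,0,20],[-2.5,0,50],[-2.5,0,80],[-2.5,0,100],[-2.5,0,110],[-2.5,0,120],[-2.5,0,120],[-2.5,0,120]]' --rotation '[[0,0,-7],[0,0,-14],[0,0,-21],[0,0,-28],[0,0,-35],[0,0,-36.8],[0,0,-36.8],[0,0,-36.8]]' --fingers '[0.5,0.5,0.5,0.5,0.5,0.5,0.5,0.5]'

```text
time: 12.15
ee_pos: [0.5704, 0.0998, 0.1141]
ee_rot: [-0.155, 0.988, 0.0, -0.001]
wrist_force: [0.6, 0.7, 1.7]
grip_width: 0.0426
finger_force: 0.0
```

```bash
python3 - <<'E'
from h import *
s,c=avg(6);np.savez('wk2.npz',**s,**c);go(.57,.1,.066,108)
g=cv2.cvtColor(c['img'],cv2.COLOR_RGB2GRAY)
T=c['T_tool_cam'];R=q2R(s['ee_rot'])
K=np.array([[c['fx'],0,c['cx']],[0,c['fy'],c['cy']],[0,0,1]])
pj=lambda P:cv2.projectPoints(((np.array(P,float)-s['ee_pos'])@R-T[:3,3])@T[:3,:3],np.zeros(3),np.zeros(3),K,c['dist_coeffs'])[0][:,0]
a=np.radians(18);X=np.array([np.cos(a),np.sin(a),0]);Y=np.array([-X[1],X[0],0]);C=np.array([.57,.1,.078])
q=pj([C+x*X+y*Y for x,y in((-.019,-.006),(-.019,.006),(.019,.006),(.019,-.006))]);print('pred',q.round(0).tolist())
E_=lambda p,q_:edge(g,p,q_,w=7)
for i in range(4):
    e=E_(q[i],q[(i+1)%4]);w=cast(c,[e[0]-5*e[1],e[0]+5*e[1]],.078,s);l=(w-C)@np.c_[X,Y,[0,0,1]]*1e3;print(round(float(e[2]),2),l.round(1)[:,:2].tolist())
E
```

```text
pose [0.5711 0.0999 0.1149] sd [0.0003 0.     0.0004] qv 0.0038
off [ 1.1  0.5 49. ] rot [-0.02  0.06 -0.05] yaw 107.95 [0.5711 0.0998 0.115 ] t 12.45 q [ 0.05  0.5  -0.21  0.86  0.   -0.27] F [ 0.2 -0.5 -0.8]
pred [[308.0, 259.0], [334.0, 259.0], [333.0, 333.0], [309.0, 333.0]]
1.57 [[-19.2, -2.3], [-19.0, 2.2]]
0.08 [[2.1, 5.1], [-3.0, 5.2]]
0.03 [[17.0, -2.7], [17.0, 2.1]]
0.05 [[-3.2, -6.8], [1.9, -6.8]]
```

The bar is centred within a millimetre and aligned. Descend and grip.

>>> step_arm --offset '[[1,0,20],[1,0,35],[1,0,45],[1,0,48],[1,0,48]]' --rotation '[[0,0,0],[0,0,0],[0,0,0],[0,0,0],[0,0,0]]' --fingers '[0.5,0.5,0.5,0.5,0.5]'

```text
time: 12.87
ee_pos: [0.5694, 0.0995, 0.0659]
ee_rot: [-0.156, 0.988, 0.0, -0.001]
wrist_force: [0.2, 0.3, 0.6]
grip_width: 0.0426
finger_force: 0.0
```

>>> step_arm --offset '[[0,0,0],[0,0,0],[0,0,0],[0,0,0],[0,0,0],[0,0,0],[0,0,0]]' --rotation '[[0,0,0],[0,0,0],[0,0,0],[0,0,0],[0,0,0],[0,0,0],[0,0,0]]' --fingers '[0.05,0.05,0.05,0.05,0.05,0.05,0.05]' --grip_force 60

```text
time: 13.45
ee_pos: [0.5703, 0.0998, 0.0668]
ee_rot: [-0.156, 0.988, 0.0, 0.001]
wrist_force: [0.1, 3.7, 2.8]
grip_width: 0.0112
finger_force: 59.8
```

```bash
python3 m.py
```

```text
pose [0.5703 0.0998 0.0667] sd [0.     0.     0.0001] qv 0.0018
F [1.5 4.8 3.9] M [ 1.01 -0.4  -0.07] t 13.65
```

Gripped. Now push down.

>>> step_arm --offset '[[0,0,2],[0,0,4],[0,0,6],[0,0,7],[0,0,7],[0,0,7]]' --rotation '[[0,0,0],[0,0,0],[0,0,0],[0,0,0],[0,0,0],[0,0,0]]' --fingers '[0.05,0.05,0.05,0.05,0.05,0.05]'

```text
time: 14.15
ee_pos: [0.5704, 0.0998, 0.0607]
ee_rot: [-0.156, 0.988, 0.0, 0.001]
wrist_force: [-4.0, 5.1, 18.2]
grip_width: 0.0109
finger_force: 62.5
```

```bash
python3 m.py
```

```text
pose [0.5704 0.0998 0.0607] sd [0. 0. 0.] qv 0.0016
F [-3.   4.9 18.4] M [ 1.01  0.66 -0.02] t 14.35
```

Bottomed at 18 N after about 6 mm. Turn clockwise while holding it down.

>>> step_arm --offset '[[0,0,0],[0,0,0],[0,0,0],[0,0,0],[0,0,0],[0,0,0],[0,0,0],[0,0,0]]' --rotation '[[0,0,4],[0,0,9],[0,0,14],[0,0,19],[0,0,24],[0,0,29],[0,0,34],[0,0,34]]' --fingers '[0.05,0.05,0.05,0.05,0.05,0.05,0.05,0.05]'

```text
time: 15.02
ee_pos: [0.5703, 0.1, 0.0608]
ee_rot: [0.142, 0.99, 0.001, 0.001]
wrist_force: [-2.8, 5.4, 19.3]
grip_width: 0.0112
finger_force: 62.3
```

```bash
python3 m.py; python3 -c "
from h import *
go(.57,.1,.06,28)"
```

```text
pose [0.5703 0.1    0.0607] sd [0. 0. 0.] qv 0.0034
F [-3.2  5.5 18.9] M [1.12 0.76 0.04] t 15.2167
off [ 0.3 -0.   0.7] rot [1.0e-01 4.0e-02 4.6e+01] yaw 74.0 [0.5703 0.0999 0.0607] t 15.2167 q [ 0.05  0.56 -0.27  0.74  0.    0.33] F [-3.2  5.5 18.9]
```

>>> step_arm --offset '[[0,0,0],[0,0,0],[0,0,0],[0,0,0],[0,0,0],[0,0,0],[0,0,0],[0,0,0]]' --rotation '[[0,0,5],[0,0,11],[0,0,17],[0,0,23],[0,0,29],[0,0,34],[0,0,36],[0,0,36]]' --fingers '[0.05,0.05,0.05,0.05,0.05,0.05,0.05,0.05]'

```text
time: 15.88
ee_pos: [0.5703, 0.1001, 0.0607]
ee_rot: [0.439, 0.898, 0.001, 0.001]
wrist_force: [-3.2, 5.6, 19.7]
grip_width: 0.0111
finger_force: 62.3
```

```bash
python3 m.py
```

```text
pose [0.5703 0.1001 0.0607] sd [0. 0. 0.] qv 0.0019
F [-3.2  6.8 20.1] M [ 1.32  0.69 -0.03] t 16.0833
```

>>> step_arm --offset '[[0,0,0],[0,0,0],[0,0,0],[0,0,0],[0,0,0]]' --rotation '[[0,0,3],[0,0,6],[0,0,8],[0,0,8],[0,0,8]]' --fingers '[0.05,0.05,0.05,0.05,0.05]'

```text
time: 16.5
ee_pos: [0.5704, 0.1002, 0.0607]
ee_rot: [0.5, 0.866, 0.001, 0.0]
wrist_force: [-3.0, 5.6, 19.5]
grip_width: 0.0113
finger_force: 62.3
```

```bash
python3 m.py; python3 -c "
from h import *
go(.57,.1,.06,28)"
```

```text
pose [0.5704 0.1002 0.0607] sd [0. 0. 0.] qv 0.0014
F [-3.7  5.4 19.3] M [1.29 0.67 0.36] t 16.7
off [ 0.  -0.4  0.7] rot [ 0.11 -0.01  2.04] yaw 30.04 [0.5703 0.1002 0.0607] t 16.7 q [ 0.05  0.56 -0.27  0.74  0.    1.09] F [-3.7  5.4 19.3]
```

The twist torque has risen to 0.36 N m after 78° of turn, so this is the stop. Release and retreat.

>>> step_arm --offset '[[0,0,0],[0,0,0],[0,0,0],[0,0,0],[0,0,-15],[0,0,-50],[0,0,-90],[0,0,-125]]' --rotation '[[0,0,0],[0,0,0],[0,0,0],[0,0,0],[0,0,0],[0,0,0],[0,0,0],[0,0,0]]' --fingers '[0.5,0.5,0.5,0.5,0.5,0.5,0.5,0.5]'

```text
time: 17.37
ee_pos: [0.5692, 0.0992, 0.1857]
ee_rot: [0.5, 0.866, -0.001, -0.0]
wrist_force: [1.1, 0.1, 0.7]
grip_width: 0.0427
finger_force: 0.0
```

>>> step_arm --offset '[[0,0,-50],[0,0,-50],[0,0,-50],[0,0,-50],[0,0,-50]]' --rotation '[[0,0,-7],[0,0,-14],[0,0,-21],[0,0,-21],[0,0,-21]]' --fingers '[0.5,0.5,0.5,0.5,0.5]'

```text
time: 17.78
ee_pos: [0.5694, 0.0993, 0.2338]
ee_rot: [0.336, 0.942, -0.0, -0.0]
wrist_force: [-0.7, -0.6, 0.2]
grip_width: 0.0427
finger_force: 0.0
```

```bash
python3 - <<'E'
from h import *
s,c=avg(8);np.savez('we.npz',**s,**c)
g=cv2.cvtColor(c['img'],cv2.COLOR_RGB2GRAY)
T=c['T_tool_cam'];R=q2R(s['ee_rot'])
a=np.radians(-18.75);X=np.array([np.cos(a),np.sin(a),0]);Y=np.array([-X[1],X[0],0]);B=np.c_[X,Y,[0,0,1.]];o0=np.array([.5114,.1191,0])
K=np.array([[c['fx'],0,c['cx']],[0,c['fy'],c['cy']],[0,0,1]])
pj=lambda P:cv2.projectPoints(((o0+np.array(P)@B.T-s['ee_pos'])@R-T[:3,3])@T[:3,:3],np.zeros(3),np.zeros(3),K,c['dist_coeffs'])[0][:,0].astype(np.float32)
# rectified top view at z=.038 (finger top) nest axes, 5 px/mm->coarse print
xs=np.arange(-50,96,6);ys=np.arange(-50,51,5)
P=np.array([[x/1e3,y/1e3,.036] for x in xs for y in ys]);q=pj(P)
v=cv2.remap(cv2.GaussianBlur(g,(3,3),0),q[:,0],q[:,1],1).reshape(len(xs),len(ys))
print('cols y',ys.tolist());[print(x,' '.join('%3d'%k for k in r)) for x,r in zip(xs,v)]
def e(p,q_,z,w=4):
    u=pj([p+(z,),q_+(z,)]);k=edge(g,u[0],u[1],w=w);return round(float(k[2]),2),((cast(c,[k[0]-8*k[1],k[0]+8*k[1]],z,s)-o0)@B*1e3).round(1)[:,:2].tolist()
print('plate rear',e((-.048,-.03),(-.048,.03),.02));print('blk rear',e((-.032,-.018),(-.032,.018),.04,2));print('L',e((-.03,-.02),(.01,-.02),.04,2));print('R',e((-.03,.02),(.01,.02),.04,2))
# finger sides (axis at x=62, tip 16), top z: 35+8-5=38
print('fing',e((.018,-.006),(.04,-.006),.038),e((.018,.006),(.04,.006),.038),'tip',e((.016,-.005),(.016,.005),.038))
# down/up comparison: knob bar size
E
```

```text
pose [0.5694 0.0994 0.2336] sd [0.0001 0.0001 0.0002] qv 0.0051
cols y [-50, -45, -40, -35, -30, -25, -20, -15, -10, -5, 0, 5, 10, 15, 20, 25, 30, 35, 40, 45, 50]
-50  77  75 147 147 148 146 148 149 146 147 145 149 147 133 122 123 120 125 128 127 126
-44  77  77 137 178 168 196 209 209 213 212 212 213 212 209 191 196 145 195 125 122 124
-38  78  78 124 177 118 168 209 208 213 212 213 213 213 214 192 196 102 196 129 128 122
-32  76  76  82 176 206 205 175 187 187 174 176 176 186 186 124 197 201 200 123 126 127
-26  75  77  80 171 205 203 194 215 215 214 215 210 215 215 156 196 200 199 125 120 124
-20  76  77  78 123 204 201 190 215 215 213 215 210 216 216 153 196 199 199 125 128 122
-14  75  77  75  92 199 201 192 215 215 215 216 209 216 215 143 194 197 198 128 129 124
-8  77  78  75  90 142 199 193 215 215 213 216 211 215 216 159 194 197 199 125 124 122
-2  76  74  74  90 103 177 190 215 215 213 216 211 216 216 154 193 195 198 125 124 127
4  74  77  78  89 103 111 195 215 215 213 215 209 216 216 157 208 194 198 122 126 125
10  81  77  77  88 102 101 186 214 213 210 212 205 214 214 16
[... 837 characters left out ...]
94  43  23  25  25  26  41  54 102 100 124 196 131 149 147
76  73  75  75  84  88  71  92  22  24  24  25  40  50  75  83  86  70 102 129 148 149
82  73  74  72  85  80  59  39  23  24  38  92  71  86  74  75  65  47  82 121 133 128
88  75  75  73  75  80  80  79  44  35  80  80  81  90 130 106  59  84 119 126 122 125
94  75  74  76  76  77  78  78  78  76  76  77  80 132 128 128 128 125 122 124 120 121
plate rear (0.06, [[-48.0, -6.6], [-48.0, 7.1]])
blk rear (0.09, [[-31.9, -6.2], [-31.9, 6.9]])
L (0.06, [[-16.7, -19.5], [-3.8, -19.6]])
R (0.08, [[-16.6, 19.4], [-3.9, 19.5]])
fing (1.03, [[22.7, -6.6], [36.3, -8.3]]) (0.9, [[23.1, 8.0], [36.0, 3.3]]) tip (0.55, [[14.9, -7.5], [15.7, 6.0]])
```

The finger lies over the step (x≈16–40 mm, about 9° short of the nest's −x, which is the 1.4 rad stop). The block is still home and the arm is clear. Hand in.

```bash
python3 -c "
from plant import env
print(env.sign_off())"
```

```text
the job is handed in; nothing more can be done
None
```

I seated the forming block in the pocket with its step toward the knob, pushed the knob down and turned it clockwise to its stop, then handed in. The last view showed the finger over the step and the block still home; I did not measure that the knob stayed down after release, and no verdict came back.

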